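# Show the burner crown to the technician on the tablet

## Task

The gas technician on the tablet call wants to see the underside of the crown (the slotted aluminium flame spreader) of the smaller burner, the one whose pan support has been taken off. Lift off the burner's cap and set it down, without dropping it, right way up and flat in the steel tray; then lift the crown out of the burner and hold it still in the air with its underside facing the tablet's camera, square on to the lens, in the middle of its view and about 15 cm away. Finish while holding it there, and leave the tablet and the other things on the counter where they are.

Things in the scene. Friction and masses are not known exactly. Their poses are not given: they have to be found in the camera images.
- hob: Table-top gas hob, white body, steel top plate 290 x 500 mm (its x, y), 75 mm above the counter. Fixed. Origin: centre of its underside. Knobs on the front (-x) face. The two burners stand on its y axis, 125 mm either side of the centre, either one on either side.
- burner: Smaller burner's fixed cup on the hob plate: aluminium, 52 mm diameter, 18 mm high, 34 mm bore. Origin: centre of its underside, 75 mm above the counter. Spark electrode and thermocouple, thin upright rods 26 mm high, stand 39 mm from its axis on its +x and -x sides: keep the fingers on its +y and -y sides, which are free.
- large_burner: The larger burner, complete with a 90 mm cap, under its dark cast pan support (ring of 206 mm outside diameter, four arms, 58 mm high). Fixed, leave alone. Origin: centre of its underside on the hob plate.
- crown: Crown of the smaller burner: loose aluminium, about 0.12 kg, 22 mm bore through it. Up its z axis from the origin (centre of its underside, throat mouth): throat 28 mm diameter 0-16 mm, flange and slotted ring 58 mm diameter 16-34 mm. At the start upright in the burner, throat hanging in the cup's bore (3 mm play), flange on the cup, origin 2 mm above the hob plate; lifts straight out.
- cap: Cap of the smaller burner: loose dark enamelled steel, about 0.11 kg. Up its z axis from the origin (centre of its underside): locating boss 38 mm diameter 0-4 mm, disc 62 mm diameter 4-11 mm, slight dome to 13.5 mm. At the start it lies on the crown's ring, boss inside with 3 mm play, origin 30 mm above the crown's origin; lifts straight off.
- tray: Shallow open steel tray, 150 x 200 mm (its x, y) outside, 16 mm high, walls and floor 3 mm thick. Fixed. Origin: centre of its underside on the counter, z up. It is empty.
- tablet: White tablet, 125 x 200 x 9 mm, on a low aluminium stand (130 x 150 mm foot), leaning back so that its screen faces the robot side (its -x) and upward: 35 degrees from lying flat. Loose, 0.75 kg, top edge about 95 mm above the counter. Origin: centre of the foot's underside, z up.
- lens (a point): The tablet's camera, a small dark disc with a steel rim in the middle of the upper bezel, about 88 mm above the counter. Its z axis is the viewing direction, square to the screen, pointing out toward the robot side and up (55 degrees above level); x points up along the screen, y along the tablet's width.
- pan_support: The pan support taken off the smaller burner: dark cast ring of 186 mm outside diameter with four arms, 50 mm high, lying loose on the counter at the right. Leave alone. Origin: centre of its underside.
- soap: Green soap bottle, 60 mm diameter, 170 mm high, standing loose behind the hob. Leave alone. Origin: centre of its underside.
- tea_glass: Glass cup, 64 mm diameter, 85 mm high, standing loose behind the hob. Leave alone. Origin: centre of its underside.
There are look-alikes about, which are no part of the job. Of the things shaped like the tray, the steel one is meant.

How it is judged:
By the outcome, as a careful person would: the job done as asked, in the order asked, and still so for the second after the job is handed in, while the arm keeps its last pose, push and grip.
It also fails if it takes over 72 s, if anything falls off the work surface, if the arm or the gripper's body presses on something with over 40 N, if the wrist force passes 120 N, or if a joint passes its speed limit or range.

## Robot

A 6-joint arm with a two-finger parallel gripper is mounted at the origin on the work surface. World frame = base frame: x ahead of the robot, y to its left, z up, the work surface at z = 0. Lengths are in m, angles in degrees, forces in N, time in s.
With the tool pointing down it reaches from about 0.4 to 0.825 m from the base axis. Payload 7 kg.
Tool frame: the origin (TCP) lies between the finger pads; the fingertips stand 25 mm ahead of it and the grasp point (between the pads) lies 6 mm ahead of it; z points along the fingers, y is the line along which they close (so a half turn about z gives the same grasp; the last joint's range is limited). The gripper opens to 88 mm and grips with 3 to 60 N. Pads are 19 mm wide; open, the fingers measure 130 mm over their backs; the gripper's body (78 mm by 193 mm) begins 47 mm behind the grasp point.
Start: joints at [-59.926, 20.546, 0.682, 0, -70.136, -16.507], TCP at [0.158, -0.656, 0.252] pointing down, gripper open.
Joint ranges: [-176.03, 176.03], [-82.01, 121.73], [-58.28, 71.71], [-173.87, 95.51], [-174.79, -0.11], [-173.66, 173.66]. Speed limits (degrees/s): [136.94, 136.94, 172.46, 180, 180, 180].

## Interface

Orientations are given as [roll, pitch, yaw] about the fixed x, y, z axes, in that order (R = Rz(yaw) Ry(pitch) Rx(roll)).
In Python, from plant import status, optics, job gives the robot as it stands. The module is installed in compiled form; this text tells all that it offers.
- The arm moves only by the shell command python3 -m pendant, which reads ROWS from standard input. ROWS is a JSON list of rows, 1 to 8 of them, each written [[dx, dy, dz], turn, opening]: dx, dy, dz in m, then a turn about the tool's z in degrees, then the finger opening in m; each row is the pose to reach, as a shift and turn from the pose commanded when the command began, along the tool's axes at that moment; what a row does not reach only later rows make up. A row lasts 1/8 s, in which the tool goes at most 0.0625 m and 10.7 degrees, less where a joint would pass 70% of its speed; a pose out of reach is approached as far as the arm can. The fingers move at their own pace and stop on an object; the grip force is fixed at half the most. Time passes only in rows, so rows that do not move let the fingers close. It prints the time, the measured TCP pose, the force, the opening and the grip force at its end. Input that does not fit is refused with a message, and nothing moves.
- status.get_obs(): the state, without advancing time (a new reading comes with each control period).
- optics.snapshot(name): name is "scene" or "top" or "wrist"; returns a dict with "frame" (420x560x3 uint8, red, green, blue), "z_map" (420x560 float32, m along the optical axis (not along the pixel's ray), 0 where there is no reading), "fovy" (degrees; the focal length in pixels is half the picture's height over the tangent of half this angle, whatever the lens; pixels are square), "cx", "cy" (the principal point, pixels), "R" (3x3) and "t" (3): a world point X has camera coordinates R X + t; the wrist camera has in their place "T_tool_cam" (4x4, takes a point from camera to tool coordinates, whose origin is the TCP and whose axes are the flange's). Camera axes: x right, y down, z forward; pixel columns grow to the right and rows downward; lengths in m; the calibration is good to about 2 mm. The wrist camera is an equidistant fisheye: a pixel r from the principal point sees the ray r / f radians off the axis. A picture is of the moment at which its call begins: read the wrist's pose just before it.
- job.close_job(): hands the job in; it is judged then, once.
The state is a dict: "clock": time; "joint_pos": joint angles; "qvel": joint speeds; "tau": joint torques, N m; "tool_pos": TCP position; "orientation": TCP orientation; "force": force on the tool from outside, world axes, zero at the start; "moment": the same for the moment, N m; "opening": finger opening in m; "gripper_force": force on a finger pad.
Only numpy, scipy, OpenCV 4.12 (cv2) and the standard library are available. Lean on these libraries where they do the work, as an engineer would, in place of code of your own. Each camera call takes 0.05 s, during which the arm holds its last target. There are 200 camera calls.

## Working session

There is one attempt and no reset: what is moved stays moved. The work goes in short steps, Python scripts to look and compute and a shell command to move; the robot and the scene stay as the last step left them, time stands still between calls to the robot, and variables do not carry over. Pictures are saved under pics/ and viewed, at most 10 in all, crops included, and the job is handed in when it is done.

```bash
mkdir -p pics
cat > h.py <<'E'
import numpy as np, cv2
from scipy.spatial.transform import Rotation as Ro
from plant import status, optics, job
def snap(n):
    s=optics.snapshot(n); s['f']=s['frame'].shape[0]/2/np.tan(np.radians(s['fovy'])/2); return s
def save(s,p): cv2.imwrite('pics/'+p+'.png',s['frame'][:,:,::-1])
def ray(s,u,v):
    d=np.array([(u-s['cx'])/s['f'],(v-s['cy'])/s['f'],1.]); R=np.array(s['R']);t=np.array(s['t'])
    return -R.T@t, R.T@d
def plane(s,u,v,z):
    o,d=ray(s,u,v); return o+d*(z-o[2])/d[2]
def deproj(s,u,v):
    o,d=ray(s,u,v); return o+d*s['z_map'][int(round(v)),int(round(u))]
E
python3 - <<'E'
from h import *
for n in('scene','top'):
    s=snap(n); save(s,n+'0'); R=np.array(s['R']); print(n,s['fovy'],s['cx'],s['cy'],-R.T@np.array(s['t']),R[2])
print(status.get_obs())
E
```

```text
scene 57.035075006974616 278.0733781499466 216.41129127400546 [ 1.14880156 -0.50644675  0.76998538] [-0.6313067   0.41181986 -0.65715771]
top 51.30375770036244 285.0043385317402 201.3034667886157 [ 0.39397613 -0.07367836  1.45888731] [ 0.05249464 -0.01189111 -0.99855041]
{'clock': 0.1, 'joint_pos': array([-5.99257347e+01,  2.05862618e+01,  6.38378139e-01, -1.53830063e-02,
       -7.01328096e+01, -1.65075424e+01]), 'qvel': array([ 0.04241244, -0.01935967,  0.14072538, -0.04326478, -0.0829587 ,
       -0.06381578]), 'tau': array([-2.76415783e-03, -5.84161735e+01,  2.93747020e+01,  7.01561362e+00,
        1.00711745e-02, -9.13471786e-05]), 'tool_pos': array([ 0.15822553, -0.6557993 ,  0.2507309 ]), 'orientation': array([ 1.79918523e+02, -9.06440223e-03, -1.66438509e+02]), 'force': array([-1.04343336,  0.04312356,  0.09794008]), 'moment': array([-0.00138734,  0.01303187, -0.05495809]), 'gripper_force': 0.0, 'opening': 0.08771987950930665}
```

View pics/scene0.png

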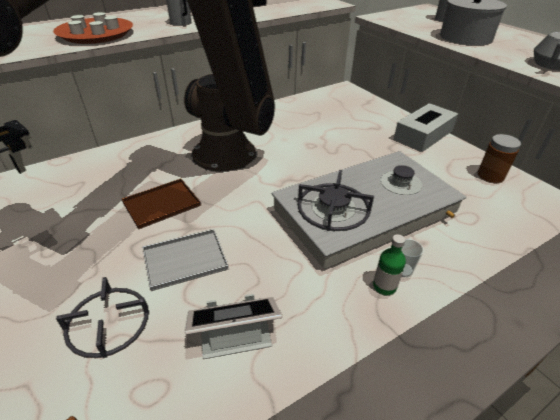

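View pics/top0.png

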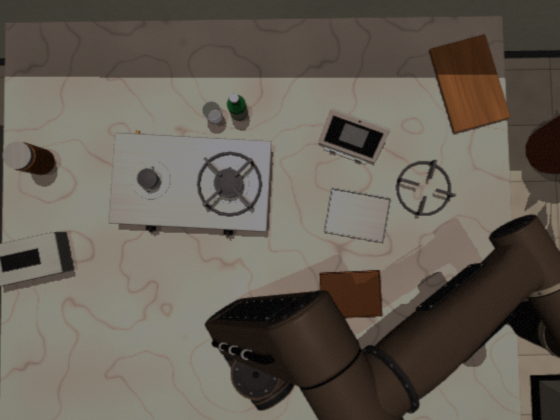

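The top view shows the small burner at (148,179), the large one at (230,184), the steel tray at (357,215), with the brown look-alike at (350,293), and the tablet at (353,137). I'll measure these and enlarge the details.

Run:
```python
from h import *
s=snap('top'); c=snap('scene')
f=s['frame'][:,:,::-1]
a=cv2.resize(f[130:230,100:200],(400,400),interpolation=cv2.INTER_CUBIC)
b=cv2.resize(f[100:200,310:410],(400,400),interpolation=cv2.INTER_CUBIC)
cv2.imwrite('pics/crop1.png',np.hstack([a,b]))
hsv=cv2.cvtColor(s['frame'],cv2.COLOR_RGB2HSV)
# cap: height mask
H,W=s['z_map'].shape
u,v=np.meshgrid(np.arange(W),np.arange(H))
R=np.array(s['R']);t=np.array(s['t'])
P=np.stack([(u-s['cx'])/s['f'],(v-s['cy'])/s['f'],np.ones_like(u)],-1)*s['z_map'][...,None]
X=(P-t)@R
def region(name,box,lo,hi):
    x0,y0,x1,y1=box
    m=np.zeros((H,W),np.uint8); m[y0:y1,x0:x1]=((X[y0:y1,x0:x1,2]>lo)&(X[y0:y1,x0:x1,2]<hi))
    cs=cv2.findContours(m,cv2.RETR_EXTERNAL,cv2.CHAIN_APPROX_NONE)[0]; k=max(cs,key=cv2.contourArea)
    p=X[m>0]; print(name,m.sum(),'px',np.round(cv2.minAreaRect(k),2) if 0 else cv2.minAreaRect(k),'mean',p.mean(0).round(4),'zmed',np.median(p[:,2]).round(4), 'xyrect',cv2.minAreaRect(p[:,:2].astype(np.float32)))
region('cap',(125,155,175,205),.108,.14)
region('hob',(100,125,280,240),.06,.09)
region('tray',(320,180,395,245),.008,.03)
region('tablet',(310,100,400,170),.02,.13)
g=(s['frame'].max(2)<80).astype(np.uint8); g[:155]=0;g[205:]=0;g[:,:125]=0;g[:,175:]=0
cs=cv2.findContours(g,cv2.RETR_EXTERNAL,cv2.CHAIN_APPROX_NONE)[0];k=max(cs,key=cv2.contourArea)
(cu,cv_),r=cv2.minEnclosingCircle(k); print('dark',cu,cv_,r,cv2.contourArea(k),plane(s,cu,cv_,.117), r/s['f']*1.34)
# tray by rect on plane z=.016
sc=X[:,:,2]
```

```text
cap 324 px ((147.0, 178.0), (19.677398681640625, 19.677396774291992), 63.43495178222656) mean [0.544  0.3322 0.1181] zmed 0.1183 xyrect ((0.5442054867744446, 0.3325079083442688), (0.05900553986430168, 0.06033726781606674), 20.828750610351562)
hob 12967 px ((190.1140899658203, 181.92385864257812), (158.2448272705078, 90.97266387939453), 3.1449573040008545) mean [0.5339 0.2133 0.075 ] zmed 0.0748 xyrect ((0.535538911819458, 0.20956911146640778), (0.5018450617790222, 0.2906412184238434), 85.81175231933594)
tray 375 px ((357.5445251464844, 214.65081787109375), (61.7025146484375, 45.24850845336914), 10.124671936035156) mean [ 0.4214 -0.3324  0.0129] zmed 0.0119 xyrect ((0.43518781661987305, -0.3254931569099426), (0.2222827970981598, 0.18407003581523895), 81.30921173095703)
tablet 2262 px ((354.2472229003906, 135.70413208007812), (62.91524124145508, 36.87552261352539), 19.746837615966797) mean [ 0.6769 -0.3171  0.0574] zmed 0.058 xyrect ((0.6709839105606079, -0.31548961997032166), (0.20066940784454346, 0.11995235085487366), 68.95658111572266)
dark 148.59458923339844 179.8918914794922 12.122803688049316 346.5 [0.53827133 0.32787056 0.117     ] 0.037148479381996224
```

View pics/crop1.png

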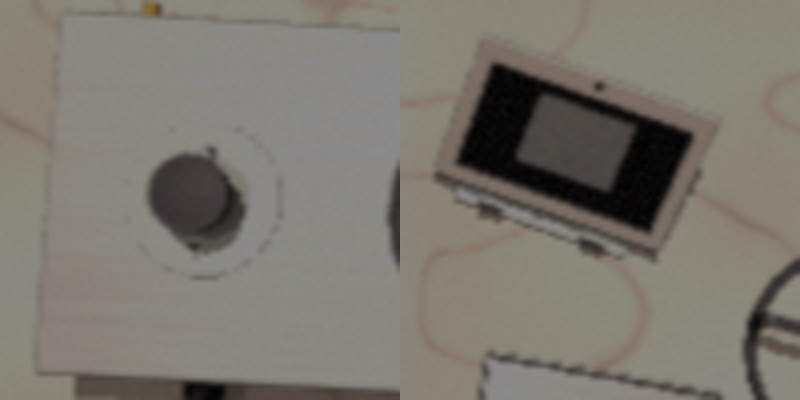

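The crop shows the cap at crop pixel (190,195), the electrode tips at (212,152) and (193,246), and the lens disc at (600,87), which is about (359.6,121.4) in the top image. The pendant has no tilt axis, but the crown has to end up tilted 35°. I'll compute the key poses first. Then I'll check, with empty fingers and clear of everything, how the arm behaves at the edge of its reach.

```bash
python3 - <<'E'
from h import *
s=snap('top'); c=snap('scene')
L=plane(s,359.6,121.4,.088); print('lens',L)
# tablet yaw from white/black edges of screen: dark screen corners
f=s['frame']; 
for nm,box,thr in(('screen',(318,108,390,162),45),):
    m=np.zeros(f.shape[:2],np.uint8); x0,y0,x1,y1=box; m[y0:y1,x0:x1]=f[y0:y1,x0:x1].max(2)<thr
    k=max(cv2.findContours(m,0,1)[0],key=cv2.contourArea); q=cv2.boxPoints(cv2.minAreaRect(k)); print([deproj(s,*np.clip(p,0,559)).round(3) for p in q])
# tray outline in top on plane z=.016 & scene
P=[]
for (u,v) in ((331,188),(390.5,194),(385,242),(325,233)): P.append(plane(s,u,v,.016))
print(np.round(P,3),np.mean(P,0))
# scene lens & depth fit of the tablet face
H,W=s['z_map'].shape
for n,cam,box in(('top',s,(318,108,390,162)),):
    pts=np.array([deproj(cam,u,v) for v in range(box[1],box[3]) for u in range(box[0],box[2])])
    pts=pts[(pts[:,2]>.03)&(pts[:,2]<.1)]
    for _ in range(5):
        A=np.c_[pts[:,:2],np.ones(len(pts))]; k=np.linalg.lstsq(A,pts[:,2],rcond=None)[0]; r=pts[:,2]-A@k; pts=pts[abs(r)<.006]
    nrm=np.array([-k[0],-k[1],1]);nrm/=np.linalg.norm(nrm); print(len(pts),'normal',nrm,'tilt',np.degrees(np.arccos(nrm[2])),'az',np.degrees(np.arctan2(nrm[1],nrm[0])),'z at lens',k@[L[0],L[1],1])
E
echo '[[[0,-0.06,0],0,0.088],[[0,-0.12,0],0,0.088],[[0,-0.18,0],0,0.088],[[0,-0.24,0],0,0.088],[[0,-0.3,0],0,0.088],[[0,-0.3,0],0,0.088]]' | python3 -m pendant
```

```text
lens [ 0.71564633 -0.33185034  0.088     ]
[array([ 0.67 , -0.223,  0.024]), array([ 0.738, -0.248,  0.083]), array([ 0.677, -0.403,  0.086]), array([ 0.607, -0.386,  0.026])]
[[ 0.511 -0.244  0.016]
 [ 0.487 -0.441  0.016]
 [ 0.329 -0.418  0.016]
 [ 0.363 -0.221  0.016]] [ 0.42264629 -0.33091545  0.016     ]
1785 normal [-0.5192805   0.19964004  0.83095826] tilt 33.80269975714493 az 158.9704893290827 z at lens 0.08521723702725276
clock: 1.05
tool_pos: [0.229, -0.9493, 0.2448]
orientation: [179.7, -0.0, -166.5]
force: [0.3, -0.1, -1.1]
opening: 0.0875
gripper_force: 0.0
```

```bash
echo '[[[0,-0.06,0],0,0.088],[[0,-0.12,0],0,0.088],[[0,-0.18,0],0,0.088],[[0,-0.24,0],0,0.088],[[0,-0.24,0],0,0.088],[[0,-0.24,0],0,0.088]]' | python3 -m pendant; python3 -c "
from plant import status;o=status.get_obs();print(o['joint_pos'])"
```

```text
clock: 1.8
tool_pos: [0.2422, -1.0031, 0.1991]
orientation: [-176.4, -0.3, -166.4]
force: [-0.4, 0.8, 0.6]
opening: 0.0877
gripper_force: 0.0
[-65.36885246  62.64410752  71.69883689   0.99664635 -95.61404176
 -10.93630138]
```

```bash
echo '[[[0,0.06,0],0,0.088],[[0,0.12,0],0,0.088],[[0,0.18,0],0,0.088],[[0,0.18,0],0,0.088]]' | python3 -m pendant; python3 -c "
from plant import status;o=status.get_obs();print(o['joint_pos'])"
```

```text
clock: 2.3
tool_pos: [0.1991, -0.8256, 0.1892]
orientation: [-176.4, -0.3, -166.4]
force: [0.6, -0.5, 0.8]
opening: 0.088
gripper_force: 0.0
[-62.90626618  37.005679    19.22461054   1.21344092 -68.82533914
 -13.92124633]
```

The IK tilts the tool a little at the reach limit and the commanded pose keeps that tilt, so there is a way to tilt the tool. For the cap I want it upright again, so I'll try the inner limit, which should tilt it the other way.

```bash
echo '[[[0,0.06,-0.03],0,0.088],[[0,0.12,-0.05],0,0.088],[[0,0.18,-0.06],0,0.088],[[0,0.24,-0.06],0,0.088],[[0,0.3,-0.06],0,0.088],[[0,0.36,-0.06],0,0.088],[[0,0.42,-0.06],0,0.088],[[0,0.45,-0.06],0,0.088]]' | python3 -m pendant; python3 -c "
from plant import status;o=status.get_obs();print(o['joint_pos'])"
```

```text
clock: 3.3
tool_pos: [0.0931, -0.3859, 0.2206]
orientation: [-176.4, -0.2, -166.4]
force: [0.6, 0.7, 0.2]
opening: 0.0876
gripper_force: 0.0
[-45.47340694  -8.16143992 -37.68693901   2.43240782 -57.51343948
 -32.20290189]
```

```bash
echo '[[[0,0.05,0],0,0.088],[[0,0.09,0],0,0.088],[[0,0.12,0],0,0.088],[[0,0.12,0],0,0.088]]' | python3 -m pendant; python3 -c "
from plant import status;o=status.get_obs();print(o['joint_pos'],o['orientation'])"
```

```text
clock: 3.8
tool_pos: [0.0659, -0.2706, 0.2133]
orientation: [-176.3, -0.1, -166.3]
force: [0.9, -1.1, 0.6]
opening: 0.0875
gripper_force: 0.0
[-27.75157358 -25.54195587 -49.13632445   3.11547109 -64.0518651
 -49.81643892] [-1.76320955e+02 -6.94777883e-02 -1.66264332e+02]
```

```bash
echo '[[[-0.05,0.02,-0.03],0,0.088],[[-0.1,0.05,-0.06],0,0.088],[[-0.16,0.08,-0.1],0,0.088],[[-0.22,0.12,-0.1],0,0.088],[[-0.28,0.16,-0.1],0,0.088],[[-0.34,0.2,-0.1],0,0.088]]' | python3 -m pendant;  echo '[[[0,0.06,0],0,0.088],[[-0.01,0.12,-0.01],0,0.088],[[-0.01,0.18,-0.02],0,0.088],[[-0.02,0.24,-0.03],0,0.088],[[-0.02,0.3,-0.03],0,0.088],[[0.02,0.35,-0.03],0,0.088],[[0.06,0.4,-0.03],0,0.088],[[0.1,0.45,-0.03],0,0.088]]' | python3 -m pendant; python3 -c "
from plant import status;o=status.get_obs();print(o['joint_pos'],o['orientation'])"
```

```text
clock: 4.55
tool_pos: [0.2843, -0.0607, 0.2964]
orientation: [-176.6, -0.0, -166.3]
force: [1.2, -1.9, -0.3]
opening: 0.0877
gripper_force: 0.0
clock: 5.55
tool_pos: [0.123, 0.3478, 0.2987]
orientation: [-176.9, -2.5, -164.7]
force: [0.2, -0.1, -0.1]
opening: 0.0876
gripper_force: 0.0
[  99.47086573   -9.42783308  -26.27042702   -2.18775329  -76.45902624
 -173.50278427] [-176.94472876   -2.45515246 -164.67100943]
```

```bash
echo '[[[-0.03,0.04,0],-10,0.088],[[-0.07,0.09,0],-20,0.088],[[-0.11,0.14,0],-30,0.088],[[-0.15,0.19,0],-40,0.088],[[-0.19,0.24,0],-40,0.088],[[-0.23,0.29,0],-40,0.088],[[-0.27,0.34,0],-40,0.088],[[-0.31,0.39,0],-40,0.088]]' | python3 -m pendant; python3 -c "
from h import *
o=status.get_obs();print(o['joint_pos'],o['orientation']);R=Ro.from_euler('xyz',o['orientation'],degrees=True).as_matrix();print(R.round(3));print('out in tool',R.T@[.39,.92,0], R.T@[0,0,1])"
```

```text
clock: 6.55
tool_pos: [0.3201, 0.7939, 0.2631]
orientation: [-179.1, -3.9, -125.0]
force: [0.5, 2.7, 1.3]
opening: 0.0873
gripper_force: 0.0
[  80.62030629   41.29979132   37.27227472   -0.86819937  -89.84057369
 -115.5232933 ] [-179.11404086   -3.86404794 -124.9646075 ]
[[-0.572 -0.82  -0.026]
 [-0.818  0.572 -0.064]
 [ 0.067 -0.015 -0.998]]
out in tool [-0.97522116  0.20657397 -0.06907152] [ 0.06738925 -0.01542714 -0.99760748]
```

```bash
echo '[[[-0.06,0.01,0],0,0.088],[[-0.12,0.02,0],0,0.088],[[-0.18,0.03,-0.01],0,0.088],[[-0.24,0.05,-0.02],0,0.088],[[-0.3,0.06,-0.02],0,0.088]]' | python3 -m pendant; python3 -c "
from h import *
o=status.get_obs();print(o['joint_pos'],o['orientation']);R=Ro.from_euler('xyz',o['orientation'],degrees=True).as_matrix();print(R[:,2].round(3))"
```

```text
clock: 7.18
tool_pos: [0.3783, 0.9214, 0.2249]
orientation: [-179.5, -0.5, -124.9]
force: [0.3, 0.6, 1.2]
opening: 0.0879
gripper_force: 0.0
[  78.85719847   60.96769527   71.71224721    0.21661554 -101.42890476
 -113.71228979] [-179.52995335   -0.54091415 -124.89896494]
[ 0.001 -0.012 -1.   ]
```

```bash
echo '[[[0.04,-0.05,0],10,0.088],[[0.08,-0.1,0],20,0.088],[[0.12,-0.145,0],30,0.088],[[0.16,-0.19,0],40,0.088],[[0.2,-0.24,0],50,0.088],[[0.24,-0.29,0],59.3,0.088],[[0.28,-0.34,0],59.3,0.088],[[0.32,-0.39,0],59.3,0.088]]' | python3 -m pendant; echo '[[[0,0,0],0,0.088]]' | python3 -m pendant
cat >> h.py <<'E'
def togo(x,y,z):
    o=status.get_obs(); R=Ro.from_euler('xyz',o['orientation'],degrees=True).as_matrix()
    print('clk',o['clock'],'j',o['joint_pos'].round(1),'tcp',o['tool_pos'].round(4),'tilt',R[:,2].round(3),'d_tool',(R.T@(np.array([x,y,z])-o['tool_pos'])).round(4),'F',o['force'].round(1),'open',o['opening'])
E
python3 -c "
from h import *
togo(.5444,.333,.20)"
```

```text
clock: 8.18
tool_pos: [0.5092, 0.4565, 0.2355]
orientation: [-179.5, 0.3, 175.8]
force: [1.1, 0.7, 0.9]
opening: 0.0877
gripper_force: 0.0
clock: 8.3
tool_pos: [0.5101, 0.4545, 0.2364]
orientation: [-179.5, 0.3, 175.6]
force: [-0.1, -0.3, 0.1]
opening: 0.0879
gripper_force: 0.0
clk 8.3 j [  58.3   21.9    0.5    0.5  -68.8 -152.8] tcp [0.5101 0.4545 0.2364] tilt [ 0.005 -0.008 -1.   ] d_tool [-0.0433 -0.1183  0.0375] F [-0.1 -0.3  0.1] open 0.08786217980070396
```

```bash
echo '[[[-0.02,-0.06,0.01],0,0.088],[[-0.043,-0.118,0.03],0,0.088],[[-0.043,-0.118,0.03],0,0.088]]' | python3 -m pendant
python3 - <<'E'
from h import *
togo(.5444,.333,.121)
o=status.get_obs(); R=Ro.from_euler('xyz',o['orientation'],degrees=True).as_matrix()
w=snap('wrist'); save(w,'wrist1'); s=snap('top')
T=np.array(w['T_tool_cam']); print(T.round(3), w['fovy'],w['cx'],w['cy'])
H,W=w['z_map'].shape
u,v=np.meshgrid(np.arange(W),np.arange(H)); du,dv=u-w['cx'],v-w['cy']; r=np.hypot(du,dv)+1e-9; th=r/w['f']
d=np.stack([np.sin(th)*du/r,np.sin(th)*dv/r,np.cos(th)],-1); 
P=d*(w['z_map']/np.maximum(np.cos(th),1e-3))[...,None]
X=(P@T[:3,:3].T+T[:3,3])@R.T+o['tool_pos']
m=(X[...,2]>.109)&(X[...,2]<.13)&(w['z_map']>0)&(np.hypot(X[...,0]-.544,X[...,1]-.333)<.06)
p=X[m]; print(m.sum(),p.mean(0),cv2.minEnclosingCircle(p[:,:2].astype(np.float32)))
E
```

```text
clock: 8.68
tool_pos: [0.5433, 0.3338, 0.2049]
orientation: [-179.3, 0.2, 175.7]
force: [0.2, 0.8, 0.7]
opening: 0.0878
gripper_force: 0.0
clk 8.675 j [  49.4   19.    -8.1    0.6  -63.3 -144. ] tcp [0.5433 0.3338 0.2049] tilt [ 0.003 -0.012 -1.   ] d_tool [-0.0008  0.0003  0.0839] F [0.2 0.8 0.7] open 0.08777658626615022
[[ 0.001 -0.97  -0.245  0.067]
 [ 1.     0.001  0.001 -0.   ]
 [-0.    -0.245  0.97  -0.134]
 [ 0.     0.     0.     1.   ]] 65.70646984690485 282.1389519371811 211.58261533184265
5447 [0.54149625 0.33574403 0.1194749 ] ((0.5437576174736023, 0.33563968539237976), 0.03096761181950569)
```

View pics/wrist1.png

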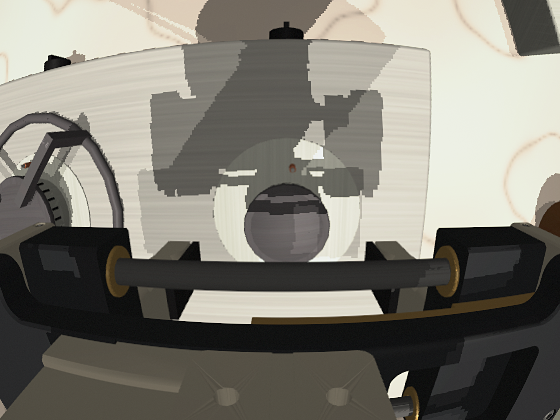

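The wrist view shows the cap at about (287,223), centred between the fingers, with a circle fit of 31 mm radius as expected. I'll go down and grip the cap rim near the fingertips.

```bash
echo '[[[0,0.001,0.05],0,0.088],[[0,0.001,0.074],0,0.088],[[0,0.001,0.074],0,0.05],[[0,0.001,0.074],0,0.05],[[0,0.001,0.074],0,0.05],[[0,0.001,0.074],0,0.05]]' | python3 -m pendant; echo '[[[0,0,0],0,0.05],[[0,0,-0.02],0,0.05],[[0,0,-0.06],0,0.05],[[0,0,-0.1],0,0.05]]' | python3 -m pendant
```

```text
clock: 9.52
tool_pos: [0.5431, 0.3366, 0.1306]
orientation: [-179.3, 0.2, 175.8]
force: [-1.8, 1.8, 5.8]
opening: 0.0614
gripper_force: 30.0
clock: 10.02
tool_pos: [0.5422, 0.3369, 0.2299]
orientation: [-179.1, 0.0, 175.8]
force: [0.7, 1.8, -1.2]
opening: 0.0608
gripper_force: 30.0
```

```bash
echo '[[[0.01,-0.06,-0.01],0,0.05],[[0.01,-0.12,-0.01],0,0.05],[[0.02,-0.18,-0.01],0,0.05],[[0.02,-0.24,0],0,0.05],[[0.03,-0.3,0],0,0.05],[[0.03,-0.36,0],0,0.05],[[0.04,-0.42,0],0,0.05],[[0.05,-0.48,0],0,0.05]]' | python3 -m pendant; echo '[[[0,-0.06,0.02],0,0.05],[[0.01,-0.12,0.05],0,0.05],[[0.02,-0.18,0.08],0,0.05],[[0.02,-0.19,0.1],0,0.05],[[0.02,-0.19,0.1],0,0.05]]' | python3 -m pendant
python3 - <<'E'
from h import *
s=snap('top'); save(s,'top2'); togo(.423,-.331,.06)
o=status.get_obs(); R=Ro.from_euler('xyz',o['orientation'],degrees=True).as_matrix()
w=snap('wrist'); save(w,'wrist2')
T=np.array(w['T_tool_cam']);H,W=w['z_map'].shape
u,v=np.meshgrid(np.arange(W),np.arange(H)); du,dv=u-w['cx'],v-w['cy']; r=np.hypot(du,dv)+1e-9; th=r/w['f']
d=np.stack([np.sin(th)*du/r,np.sin(th)*dv/r,np.cos(th)],-1)
X=((d*(w['z_map']/np.maximum(np.cos(th),1e-3))[...,None])@T[:3,:3].T+T[:3,3])
m=(np.hypot(X[...,0],X[...,1])<.033)&(X[...,2]>0)&(X[...,2]<.05)
print('cap pts in tool', m.sum(), X[m].mean(0), np.percentile(X[m][:,2],[5,50,95]))
Y=X@R.T+o['tool_pos']; k=(Y[...,2]>.01)&(Y[...,2]<.02)&(w['z_map']>0)&(Y[...,0]>.3)&(Y[...,0]<.53)&(Y[...,1]<-.2)&(Y[...,1]>-.46)
q=Y[k]; print('tray rim',k.sum(),cv2.minAreaRect(q[:,:2].astype(np.float32)))
a=cv2.resize(s['frame'][130:230,100:200],(400,400),interpolation=cv2.INTER_CUBIC); b=cv2.resize(w['frame'],(533,400))
cv2.imwrite('pics/m2.png',cv2.resize(np.hstack([a,b]),(793,340))[:,:,::-1])
E
```

```text
clock: 11.02
tool_pos: [0.4566, -0.1396, 0.2367]
orientation: [-179.1, 0.1, 175.8]
force: [0.9, 0.6, -0.2]
opening: 0.0608
gripper_force: 30.0
clock: 11.65
tool_pos: [0.4216, -0.3283, 0.1372]
orientation: [-179.2, -0.2, 175.6]
force: [-1.1, 0.7, -1.2]
opening: 0.061
gripper_force: 30.0
clk 11.7 j [-16.2  13.2 -26.5   1.1 -50.2 -78.8] tcp [ 0.4227 -0.3278  0.1385] tilt [-0.002 -0.015 -1.   ] d_tool [-0.0006 -0.002   0.0786] F [ 0.9  0.  -0.3] open 0.060712817923012065
cap pts in tool 7362 [ 5.24534780e-03 -9.05316761e-05  1.14684696e-02] [0.00970294 0.01141777 0.01338768]
tray rim 2326 ((0.42108628153800964, -0.3289303183555603), (0.20039531588554382, 0.15051881968975067), 78.63887023925781)
```

View pics/m2.png

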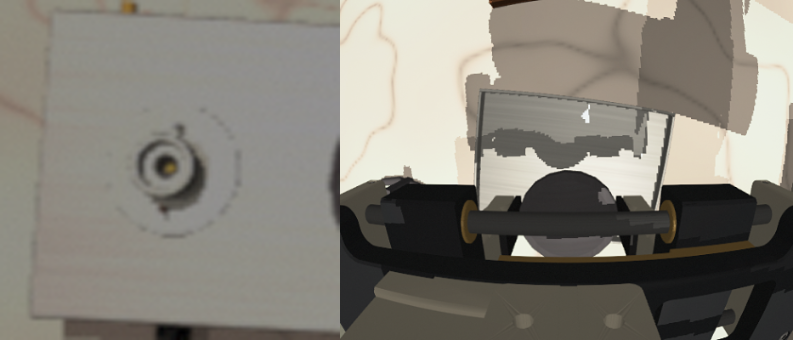

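Left, the crown is still in the burner at crop pixel (165,168). Right, the cap is level in the fingers over the steel tray, and the rim fit gives 150 x 200 mm centred at (0.421,-0.329). Next I'll lower it.

```bash
echo '[[[0,0,0.05],0,0.05],[[0,0,0.09],0,0.05],[[0,0,0.105],0,0.05],[[0,0,0.107],0,0.05],[[0,0,0.107],0,0.05]]' | python3 -m pendant; echo '[[[0,0,0.001],0,0.05],[[0,0,0.001],0,0.05]]' | python3 -m pendant;echo '[[[0,0,0.001],0,0.05],[[0,0,0.001],0,0.05]]' | python3 -m pendant
```

```text
clock: 12.38
tool_pos: [0.4249, -0.3292, 0.0337]
orientation: [-179.1, 0.2, 175.9]
force: [0.5, 0.3, -1.5]
opening: 0.0612
gripper_force: 30.0
clock: 12.62
tool_pos: [0.424, -0.3292, 0.032]
orientation: [-179.1, 0.2, 175.8]
force: [-0.6, 0.5, -2.1]
opening: 0.0607
gripper_force: 30.0
clock: 12.88
tool_pos: [0.4236, -0.3291, 0.0302]
orientation: [-179.1, 0.1, 175.8]
force: [-0.8, -1.3, -1.7]
opening: 0.0608
gripper_force: 30.0
```

```bash
for i in 1; do echo '[[[0,0,0.001],0,0.05],[[0,0,0.001],0,0.05]]' | python3 -m pendant; echo '[[[0,0,0.001],0,0.05],[[0,0,0.001],0,0.05]]' | python3 -m pendant; done
```

```text
clock: 13.12
tool_pos: [0.4236, -0.3291, 0.029]
orientation: [-179.1, 0.1, 175.8]
force: [-0.1, 0.3, -1.5]
opening: 0.0608
gripper_force: 30.0
clock: 13.38
tool_pos: [0.4236, -0.3291, 0.0288]
orientation: [-179.1, 0.1, 175.8]
force: [-2.3, 1.5, 7.5]
opening: 0.0611
gripper_force: 33.7
```

Contact. I'll open the fingers a little and lift off.

```bash
echo '[[[0,0,0],0,0.064],[[0,0,0],0,0.07],[[0,0,0],0,0.074]]' | python3 -m pendant; echo '[[[0,0,-0.02],0,0.074],[[0,0,-0.08],0,0.08],[[0,0,-0.14],0,0.088],[[0,0,-0.19],0,0.088]]' | python3 -m pendant
python3 - <<'E'
from h import *
s=snap('top'); 
togo(.5438,.335,.2)
w=snap('wrist')
o=status.get_obs(); R=Ro.from_euler('xyz',o['orientation'],degrees=True).as_matrix()
T=np.array(w['T_tool_cam']);H,W=w['z_map'].shape
u,v=np.meshgrid(np.arange(W),np.arange(H)); du,dv=u-w['cx'],v-w['cy']; r=np.hypot(du,dv)+1e-9; th=r/w['f']
d=np.stack([np.sin(th)*du/r,np.sin(th)*dv/r,np.cos(th)],-1)
X=((d*(w['z_map']/np.maximum(np.cos(th),1e-3))[...,None])@T[:3,:3].T+T[:3,3])@R.T+o['tool_pos']
m=(np.hypot(X[...,0]-.423,X[...,1]+.329)<.045)&(X[...,2]>.010)&(X[...,2]<.05)&(w['frame'].max(2)<120)
p=X[m]; A=np.c_[p[:,:2]-p[:,:2].mean(0),np.ones(len(p))]; print(m.sum(),p.mean(0),np.linalg.lstsq(A,p[:,2],rcond=None)[0],p[:,2].max(),cv2.minEnclosingCircle(p[:,:2].astype(np.float32)))
E
```

```text
clock: 13.75
tool_pos: [0.4245, -0.3299, 0.0289]
orientation: [-179.1, 0.2, 175.8]
force: [-1.0, -4.7, 5.4]
opening: 0.0726
gripper_force: 2.8
clock: 14.25
tool_pos: [0.4238, -0.3261, 0.2206]
orientation: [-179.1, 0.2, 175.8]
force: [1.8, -0.5, -0.6]
opening: 0.0871
gripper_force: 0.0
clk 14.3 j [-16.    8.  -20.    1.1 -61.2 -78.7] tcp [ 0.4263 -0.3276  0.2274] tilt [ 0.009 -0.021 -1.   ] d_tool [-0.0694  0.6698  0.0149] F [ 2.7 -1.3  6.9] open 0.08748827020518922
2380 [ 0.42370922 -0.32921107  0.01241887] [0.00585875 0.00259788 0.01241887] 0.01587605285330465 ((0.42420271039009094, -0.32928285002708435), 0.0307997427880764)
```

The cap lies flat in the tray (tilt about 0.3°, top at 16 mm, 31 mm radius). Next is the crown.

```bash
echo '[[[-0.01,0.06,0],0,0.088],[[-0.01,0.12,0],0,0.088],[[-0.02,0.18,0],0,0.088],[[-0.02,0.24,0],0,0.088],[[-0.03,0.3,0],0,0.088],[[-0.04,0.36,0],0,0.088],[[-0.04,0.42,0],0,0.088],[[-0.05,0.48,0],0,0.088]]' | python3 -m pendant; echo '[[[-0.01,0.06,0],0,0.088],[[-0.01,0.12,0],0,0.088],[[-0.02,0.18,0.01],0,0.088],[[-0.02,0.187,0.01],0,0.088],[[-0.02,0.187,0.01],0,0.088]]' | python3 -m pendant
python3 - <<'E'
from h import *
w=snap('wrist')
o=status.get_obs(); R=Ro.from_euler('xyz',o['orientation'],degrees=True).as_matrix()
T=np.array(w['T_tool_cam']);H,W=w['z_map'].shape
u,v=np.meshgrid(np.arange(W),np.arange(H)); du,dv=u-w['cx'],v-w['cy']; r=np.hypot(du,dv)+1e-9; th=r/w['f']
d=np.stack([np.sin(th)*du/r,np.sin(th)*dv/r,np.cos(th)],-1)
X=((d*(w['z_map']/np.maximum(np.cos(th),1e-3))[...,None])@T[:3,:3].T+T[:3,3])@R.T+o['tool_pos']
m=(np.hypot(X[...,0]-.5438,X[...,1]-.335)<.045)&(X[...,2]>.106)&(X[...,2]<.13)
p=X[m]; c=cv2.minEnclosingCircle(p[:,:2].astype(np.float32)); print(m.sum(),p.mean(0),c,p[:,2].max())
togo(c[0][0],c[0][1],.113)
E
```

```text
clock: 15.35
tool_pos: [0.508, 0.151, 0.2104]
orientation: [-179.1, 0.1, 175.8]
force: [1.1, 0.1, 0.0]
opening: 0.0878
gripper_force: 0.0
clock: 15.98
tool_pos: [0.5417, 0.3339, 0.1967]
orientation: [-179.0, -0.0, 175.8]
force: [0.0, 0.2, 1.0]
opening: 0.0878
gripper_force: 0.0
2184 [0.54103832 0.33501181 0.11157613] ((0.5440048575401306, 0.33488309383392334), 0.029669905081391335) 0.11436770560581605
clk 16.025 j [  49.5   19.4   -8.7    0.6  -62.7 -144. ] tcp [0.5418 0.3331 0.1973] tilt [-0.001 -0.016 -1.   ] d_tool [-0.002   0.0033  0.0843] F [-0.6  0.9 -0.1] open 0.08757952728724724
```

```bash
echo '[[[-0.002,0.002,0.05],0,0.088],[[-0.002,0.002,0.084],0,0.088],[[-0.002,0.002,0.084],0,0.088],[[-0.002,0.002,0.084],0,0.05],[[-0.002,0.002,0.084],0,0.05],[[-0.002,0.002,0.084],0,0.05],[[-0.002,0.002,0.084],0,0.05],[[-0.002,0.002,0.084],0,0.05]]' | python3 -m pendant; echo '[[[0,0,-0.01],0,0.05],[[0,0,-0.03],0,0.05],[[0,0,-0.06],0,0.05],[[0,0,-0.11],0,0.05],[[0,0,-0.11],0,0.05]]' | python3 -m pendant
```

```text
clock: 17.02
tool_pos: [0.5448, 0.3348, 0.115]
orientation: [-179.2, 0.1, 175.8]
force: [-1.1, 0.4, 6.7]
opening: 0.0576
gripper_force: 30.0
clock: 17.65
tool_pos: [0.546, 0.3373, 0.2288]
orientation: [-179.4, 0.4, 175.8]
force: [0.0, -0.3, -2.0]
opening: 0.057
gripper_force: 30.0
```

The crown is held (58 mm opening, underside about 38 mm ahead of the TCP). I'll carry it out over the far side, clear of the tablet, and tilt it there by pushing past the reach limit.

```bash
echo '[[[-0.02,-0.03,-0.05],0,0.05],[[-0.04,-0.07,-0.09],0,0.05],[[-0.06,-0.12,-0.12],0,0.05],[[-0.09,-0.17,-0.12],0,0.05],[[-0.12,-0.22,-0.12],0,0.05],[[-0.15,-0.27,-0.12],0,0.05],[[-0.18,-0.32,-0.12],0,0.05],[[-0.21,-0.37,-0.12],0,0.05]]' | python3 -m pendant; echo '[[[-0.03,-0.05,0],0,0.05],[[-0.06,-0.1,0],0,0.05],[[-0.09,-0.15,0],0,0.05],[[-0.12,-0.2,0],0,0.05],[[-0.14,-0.25,0],0,0.05],[[-0.14,-0.27,0],0,0.05]]' | python3 -m pendant; python3 -c "
from h import *
togo(1.22,-.47,.35)"
```

```text
clock: 18.65
tool_pos: [0.727, -0.0482, 0.3489]
orientation: [-179.1, -0.0, 175.8]
force: [0.1, 0.7, -0.5]
opening: 0.0572
gripper_force: 30.0
clock: 19.4
tool_pos: [0.8466, -0.3295, 0.3488]
orientation: [-179.2, -0.3, 175.6]
force: [-0.2, 1.2, -2.1]
opening: 0.0573
gripper_force: 30.0
clk 19.4 j [  -8.7   45.9   56.1    0.9 -100.4  -85.5] tcp [ 0.8466 -0.3295  0.3488] tilt [-0.006 -0.014 -1.   ] d_tool [-0.383  -0.1118 -0.0014] F [-0.2  1.2 -2.1] open 0.05728953621788701
```

```bash
echo '[[[-0.06,-0.02,0],0,0.05],[[-0.12,-0.03,0],0,0.05],[[-0.18,-0.05,0],0,0.05],[[-0.23,-0.07,0],0,0.05],[[-0.29,-0.08,0],0,0.05],[[-0.34,-0.1,0],0,0.05],[[-0.4,-0.12,0],0,0.05],[[-0.46,-0.13,0],0,0.05]]' | python3 -m pendant; python3 -c "
from h import *
togo(1.5,-.57,.35)"
```

```text
clock: 20.4
tool_pos: [0.9423, -0.3601, 0.2625]
orientation: [-177.8, 3.2, 175.9]
force: [-1.1, -0.2, -1.7]
opening: 0.0574
gripper_force: 30.0
clk 20.4 j [ -9.3  59.1  71.6   1.9 -99.2 -84.5] tcp [ 0.9423 -0.3601  0.2625] tilt [ 0.053 -0.042 -0.998] d_tool [-0.5753 -0.1713 -0.0491] F [-1.1 -0.2 -1.7] open 0.05739958752027327
```

```bash
echo '[[[-0.06,-0.02,-0.02],0,0.05],[[-0.12,-0.03,-0.04],0,0.05],[[-0.18,-0.05,-0.06],0,0.05]]' | python3 -m pendant; python3 -c "
from h import *
togo(1.5,-.57,.35)"; echo '[[[-0.06,-0.02,-0.02],0,0.05],[[-0.06,-0.02,-0.02],0,0.05],[[-0.06,-0.02,-0.02],0,0.05]]' | python3 -m pendant; python3 -c "
from h import *
togo(1.5,-.57,.35)"
```

```text
clock: 20.78
tool_pos: [0.9625, -0.3635, 0.2681]
orientation: [-176.5, 6.4, 176.1]
force: [-0.1, 0.0, -1.0]
opening: 0.057
gripper_force: 30.0
clk 20.775 j [ -8.9  59.1  71.7   2.9 -95.9 -84.7] tcp [ 0.9625 -0.3635  0.2681] tilt [ 0.106 -0.068 -0.992] d_tool [-0.5561 -0.1701 -0.01  ] F [-0.1  0.  -1. ] open 0.057013364620831626
clock: 21.15
tool_pos: [0.9754, -0.3707, 0.2761]
orientation: [-175.5, 8.9, 176.2]
force: [-0.2, -0.5, -2.0]
opening: 0.0567
gripper_force: 30.0
clk 21.15 j [ -9.   58.9  71.6   3.7 -93.5 -84.6] tcp [ 0.9754 -0.3707  0.2761] tilt [ 0.148 -0.089 -0.985] d_tool [-0.5415 -0.163   0.0228] F [-0.2 -0.5 -2. ] open 0.05671542577927806
```

```bash
echo '[[[-0.06,-0.01,-0.02],0,0.05]]' | python3 -m pendant >/dev/null; echo '[[[-0.06,-0.01,-0.02],0,0.05]]' | python3 -m pendant>/dev/null; echo '[[[-0.06,-0.01,-0.02],0,0.05]]' | python3 -m pendant>/dev/null; echo '[[[-0.06,-0.01,-0.02],0,0.05]]' | python3 -m pendant; python3 -c "
from h import *
togo(1.5,-.57,.35)"
```

```text
clock: 21.65
tool_pos: [1.0297, -0.3585, 0.3326]
orientation: [-171.3, 18.7, 177.4]
force: [1.1, -0.1, -2.1]
opening: 0.0571
gripper_force: 30.0
clk 21.65 j [ -6.7  57.3  71.7   7.4 -85.2 -86.7] tcp [ 1.0297 -0.3585  0.3326] tilt [ 0.31  -0.165 -0.936] d_tool [-0.4596 -0.1671  0.1646] F [ 1.1 -0.1 -2.1] open 0.05708346476990185
```

```bash
echo '[[[-0.06,0.01,-0.02],0,0.05]]' | python3 -m pendant >/dev/null; echo '[[[-0.06,0.01,-0.02],0,0.05]]' | python3 -m pendant;  python3 -c "
from h import *
togo(1.5,-.57,.35)"
```

```text
clock: 21.9
tool_pos: [1.0593, -0.3149, 0.3691]
orientation: [-169.5, 23.2, 178.2]
force: [-1.0, 0.5, -1.3]
opening: 0.0569
gripper_force: 30.0
clk 21.9 j [ -3.5  56.2  71.7   9.9 -82.1 -89.7] tcp [ 1.0593 -0.3149  0.3691] tilt [ 0.381 -0.194 -0.904] d_tool [-0.4048 -0.2018  0.2347] F [-1.   0.5 -1.3] open 0.056936498422210956
```

```bash
echo '[[[0.04,0.05,0.02],0,0.05],[[0.06,0.1,0.02],0,0.05],[[0.06,0.15,0.02],0,0.05],[[0.06,0.2,0.02],0,0.05]]' | python3 -m pendant ;python3 -c "
from h import *
togo(1.5,-.57,.35)"; echo '[[[-0.06,0,-0.02],0,0.05]]' | python3 -m pendant>/dev/null;echo '[[[-0.06,0,-0.02],0,0.05]]' | python3 -m pendant>/dev/null;  echo '[[[-0.06,0,-0.02],0,0.05]]' | python3 -m pendant;  python3 -c "
from h import *
togo(1.5,-.57,.35)"
```

```text
clock: 22.4
tool_pos: [1.0305, -0.1187, 0.2939]
orientation: [-169.5, 23.1, 178.3]
force: [-0.0, -0.0, -1.0]
opening: 0.0576
gripper_force: 30.0
clk 22.4 j [   8.6   43.3   33.7   16.5  -60.5 -108.1] tcp [ 1.0305 -0.1187  0.2939] tilt [ 0.38  -0.193 -0.905] d_tool [-0.4661 -0.4049  0.2147] F [-0. -0. -1.] open 0.05757483440332279
clock: 22.78
tool_pos: [1.11, -0.1129, 0.3726]
orientation: [-168.7, 25.6, 178.9]
force: [60.8, -21.7, 67.3]
opening: 0.0574
gripper_force: 30.0
clk 22.775 j [   8.6   57.6   71.7   15.6  -81.  -101.6] tcp [ 1.11   -0.1129  0.3726] tilt [ 0.42  -0.205 -0.884] d_tool [-0.35   -0.4026  0.2774] F [ 60.8 -21.7  67.3] open 0.05738161551677991
```

A force jump; I'll check before moving.

```bash
python3 -c "
from h import *
s=snap('scene'); save(s,'scene3'); togo(.615,-.293,.241)
print(status.get_obs()['force'],status.get_obs()['qvel'])
snap('top'); togo(.615,-.293,.241)"
```

```text
clk 22.825 j [   8.7   57.7   71.4   15.6  -81.1 -101.6] tcp [ 1.1088 -0.1123  0.3679] tilt [ 0.412 -0.206 -0.887] d_tool [ 0.4979 -0.2045 -0.0536] F [-3.2 -0.3 -9.4] open 0.05707273457515988
[-3.18991254 -0.29208641 -9.37097768] [ 1.84449976e-02 -7.30234644e-04 -3.31541593e+00 -4.79050182e+00
  2.83428172e+00 -1.35842478e+00]
clk 22.875 j [   8.7   57.6   71.5   15.5  -81.  -101.7] tcp [ 1.1096 -0.1118  0.3681] tilt [ 0.415 -0.203 -0.887] d_tool [ 0.4983 -0.2058 -0.0555] F [ 0.5  0.7 -4.5] open 0.056826080187664205
```

View pics/scene3.png

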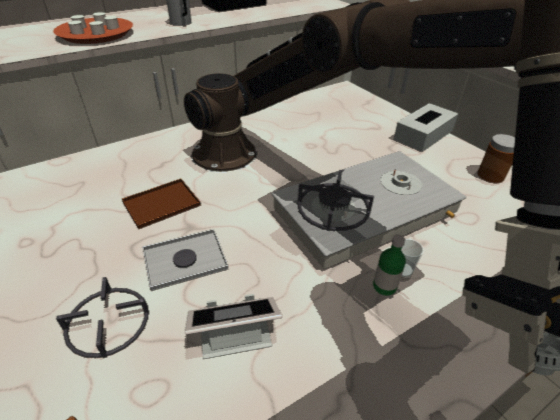

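Nothing is touching: the arm just ran up against the end of its range. The cap sits in the tray at (185,258) and the tablet is undisturbed. From here I'll push gently.

```bash
echo '[[[-0.04,0.01,-0.02],0,0.05]]' | python3 -m pendant>/dev/null;  echo '[[[-0.04,0.01,-0.02],0,0.05]]' | python3 -m pendant;  python3 -c "
from h import *
togo(1.5,-.57,.35)"
```

```text
clock: 23.12
tool_pos: [1.1143, -0.0852, 0.4181]
orientation: [-168.1, 29.4, 179.5]
force: [-0.2, 0.6, -0.8]
opening: 0.0572
gripper_force: 30.0
clk 23.125 j [  10.5   55.8   71.7   17.4  -79.5 -103.3] tcp [ 1.1143 -0.0852  0.4181] tilt [ 0.478 -0.21  -0.853] d_tool [-0.3064 -0.4194  0.3444] F [-0.2  0.6 -0.8] open 0.057176736339111925
```

```bash
echo '[[[-0.04,0.01,-0.02],0,0.05]]' | python3 -m pendant>/dev/null;  echo '[[[-0.03,0.01,-0.015],0,0.05]]' | python3 -m pendant;  python3 -c "
from h import *
togo(.615,-.293,.3)"
```

```text
clock: 23.38
tool_pos: [1.1157, -0.0581, 0.4535]
orientation: [-167.5, 32.2, -179.8]
force: [0.1, -0.3, -1.3]
opening: 0.0575
gripper_force: 30.0
clk 23.375 j [  12.3   54.5   71.7   19.1  -78.6 -104.7] tcp [ 1.1157 -0.0581  0.4535] tilt [ 0.521 -0.214 -0.826] d_tool [ 0.5063 -0.2571 -0.0838] F [ 0.1 -0.3 -1.3] open 0.05750101982709038
```

Tilt is within about 1° of the target. I'll refine the lens position from both cameras and get the distance to the stand-off.

```bash
echo '[[[0.05,-0.02,-0.01],0,0.05],[[0.1,-0.05,-0.02],0,0.05],[[0.15,-0.08,-0.03],0,0.05],[[0.2,-0.1,-0.04],0,0.05],[[0.2,-0.1,-0.04],0,0.05]]' | python3 -m pendant
python3 - <<'E'
from h import *
s=snap('top'); c=snap('scene')
def blob(cam,u,v,h):
    g=cv2.cvtColor(cam['frame'],cv2.COLOR_RGB2GRAY).astype(float)[v-h:v+h+1,u-h:u+h+1]; print(g.round(0).astype(int))
    w=np.clip(np.median(g)-25-g,0,None); y,x=np.mgrid[v-h:v+h+1,u-h:u+h+1]; return (w*x).sum()/w.sum(),(w*y).sum()/w.sum()
b=blob(s,360,121,3); print(b); L=plane(s,*b,.088); print('L',L)
p=np.array(c['R'])@L+np.array(c['t']); uv=(p[0]/p[2]*c['f']+c['cx'],p[1]/p[2]*c['f']+c['cy']); print('in scene',uv)
# tablet outline: white face edges in top via depth-above-plane
d=np.array([-.5355,.2056,.8192]); o=status.get_obs(); R=Ro.from_euler('xyz',o['orientation'],degrees=True).as_matrix()
print('R',R.round(3))
for k in(.22,.15): t=L+k*d-.038*R[:,2]; print(k,t); togo(*t)
a=cv2.resize(c['frame'][280:350,180:290],(660,420),interpolation=cv2.INTER_CUBIC); cv2.imwrite('pics/tab.png',a[:,:,::-1])
E
```

```text
clock: 24.0
tool_pos: [0.9114, -0.1503, 0.3972]
orientation: [-167.5, 32.1, -179.9]
force: [1.1, 0.4, -0.9]
opening: 0.0571
gripper_force: 30.0
[[148 144 145 150 153 154 156]
 [134 140 142 141 143 143 148]
 [131 121 101 109 133 145 147]
 [128  99  58  75 108 125 136]
 [126 109  83  92 117 129 132]
 [114 117 120 124 129 131 132]
 [ 49  77 103 113 120 126 129]]
(np.float64(358.4924623115578), np.float64(122.40201005025126))
L [ 0.71248956 -0.32823521  0.088     ]
in scene (np.float64(233.76465064185453), np.float64(317.73412522569015))
R [[-0.848  0.113  0.518]
 [-0.001  0.977 -0.215]
 [-0.53  -0.183 -0.828]]
0.22 [ 0.57499792 -0.27483227  0.29968618]
clk 24.1 j [   8.    24.     7.4   23.5  -45.7 -113.9] tcp [ 0.911  -0.1508  0.3975] tilt [ 0.518 -0.215 -0.828] d_tool [ 0.3368 -0.1412 -0.0664] F [ 0.9  0.5 -0.6] open 0.0570403884284188
0.15 [ 0.61248292 -0.28922427  0.24234218]
clk 24.1 j [   8.    24.     7.4   23.5  -45.7 -113.9] tcp [ 0.911  -0.1508  0.3975] tilt [ 0.518 -0.215 -0.828] d_tool [ 0.3355 -0.1406  0.0036] F [ 0.9  0.5 -0.6] open 0.0570403884284188
```

View pics/tab.png

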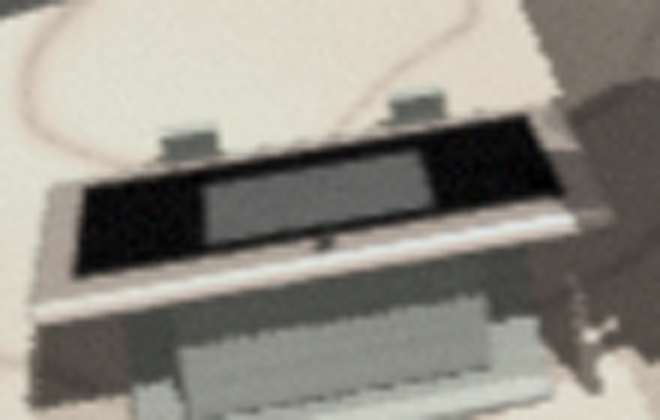

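The lens disc is at crop (323,242), which is scene pixel (233.4,319.9). The top centroid was pulled off by the screen corner, so I use (359.3,121.2), where the disc is darkest, and intersect the two rays.

```bash
echo '[[[0.06,-0.02,-0.01],0,0.05],[[0.11,-0.05,-0.03],0,0.05],[[0.16,-0.07,-0.04],0,0.05],[[0.22,-0.09,-0.05],0,0.05],[[0.27,-0.11,-0.06],0,0.05],[[0.3,-0.13,-0.07],0,0.05],[[0.3,-0.13,-0.07],0,0.05]]' | python3 -m pendant
python3 - <<'E'
from h import *
s=snap('top'); c=snap('scene')
o1,d1=ray(s,359.3,121.2); o2,d2=ray(c,233.4,319.9); d1/=np.linalg.norm(d1);d2/=np.linalg.norm(d2)
k=np.linalg.lstsq(np.c_[d1,-d2],o2-o1,rcond=None)[0]; A=o1+k[0]*d1;B=o2+k[1]*d2; print(A,B); 
print(plane(s,359.3,121.2,.088),plane(c,233.4,319.9,.088))
L=(A+B)/2; L=np.r_[(A[:2]+B[:2])/2,L[2]]
d=np.array([-.5355,.2056,.8192]); R=Ro.from_euler('xyz',status.get_obs()['orientation'],degrees=True).as_matrix()
for k in(.22,.15): t=L+k*d-.038*R[:,2]; print(k,t); togo(*t)
E
```

```text
clock: 24.98
tool_pos: [0.6081, -0.2628, 0.3204]
orientation: [-167.5, 32.1, -179.9]
force: [0.8, 0.5, -0.3]
opening: 0.0568
gripper_force: 30.0
[ 0.71643394 -0.33101735  0.08744973] [ 0.71636173 -0.33115848  0.08745923]
[ 0.71630455 -0.33091409  0.088     ] [ 0.71670435 -0.33129737  0.088     ]
0.22 [ 0.57883825 -0.27768114  0.29909706]
clk 25.075 j [-2.000e+00  1.000e-01 -3.400e+01  2.680e+01 -2.590e+01 -1.125e+02] tcp [ 0.6104 -0.262   0.3206] tilt [ 0.52  -0.215 -0.827] d_tool [ 0.0382 -0.0149  0.0048] F [ 0.3  0.4 -1. ] open 0.05689002159599652
0.15 [ 0.61632325 -0.29207314  0.24175306]
clk 25.075 j [-2.000e+00  1.000e-01 -3.400e+01  2.680e+01 -2.590e+01 -1.125e+02] tcp [ 0.6104 -0.262   0.3206] tilt [ 0.52  -0.215 -0.827] d_tool [ 0.037  -0.0142  0.0747] F [ 0.3  0.4 -1. ] open 0.05689002159599652
```

The rays cross within 0.2 mm, putting the lens at (0.7164,-0.3311,0.0875). I'll move in and check the crown in the hand with the wrist camera.

```bash
echo '[[[0.02,-0.01,0.02],0,0.05],[[0.037,-0.014,0.05],0,0.05],[[0.037,-0.014,0.07],0,0.05],[[0.037,-0.014,0.075],0,0.05],[[0.037,-0.014,0.075],0,0.05]]' | python3 -m pendant
python3 - <<'E'
from h import *
L=np.array([.7164,-.3311,.0875]);d=np.array([-.5355,.2056,.8192])
w=snap('wrist'); save(w,'wrist4'); s=snap('top'); save(s,'top4')
T=np.array(w['T_tool_cam']);H,W=w['z_map'].shape
u,v=np.meshgrid(np.arange(W),np.arange(H)); du,dv=u-w['cx'],v-w['cy']; r=np.hypot(du,dv)+1e-9; th=r/w['f']
D=np.stack([np.sin(th)*du/r,np.sin(th)*dv/r,np.cos(th)],-1)
X=((D*(w['z_map']/np.maximum(np.cos(th),1e-3))[...,None])@T[:3,:3].T+T[:3,3])
m=(np.hypot(X[...,0],X[...,1])<.036)&(X[...,2]>-.003)&(X[...,2]<.01)&(abs(X[...,1])<.027)&(w['z_map']>0)
p=X[m]
for _ in range(4):
    A=np.c_[p[:,:2],np.ones(len(p))];k=np.linalg.lstsq(A,p[:,2],rcond=None)[0]; p=p[abs(p[:,2]-A@k)<.0015]
print(m.sum(),len(p),'plane',k,'z rng',np.percentile(p[:,2],[5,50,95]),'ring',cv2.minEnclosingCircle(p[:,:2].astype(np.float32)))
R=Ro.from_euler('xyz',status.get_obs()['orientation'],degrees=True).as_matrix()
togo(*(L+.15*d-.038*R[:,2]))
n=R@np.array([-k[0],-k[1],1.]); n/=np.linalg.norm(n); print('angle tool',np.degrees(np.arccos(-R[:,2]@d)),'crown',np.degrees(np.arccos(-n@d)))
cv2.imwrite('pics/m4.png',np.hstack([cv2.resize(w['frame'],(400,300)),cv2.resize(s['frame'],(400,300))])[:,:,::-1])
E
```

```text
clock: 25.7
tool_pos: [0.6162, -0.2919, 0.2387]
orientation: [-167.5, 31.9, -179.8]
force: [-0.9, 0.7, -1.9]
opening: 0.057
gripper_force: 30.0
3946 2532 plane [-0.01498815 -0.01148585  0.00339051] z rng [0.00222507 0.00318494 0.00448733] ring ((0.00017496259533800185, -0.0007689963094890118), 0.029872173443436623)
clk 25.8 j [ -10.2    5.8  -43.7   44.8   -9.8 -125.5] tcp [ 0.616  -0.2917  0.2397] tilt [ 0.517 -0.215 -0.828] d_tool [-0.0015 -0.0007 -0.0015] F [-0.2 -0.8  0.2] open 0.057040410018766474
angle tool 1.1173471609525893 crown 1.928674852634454
```

View pics/m4.png

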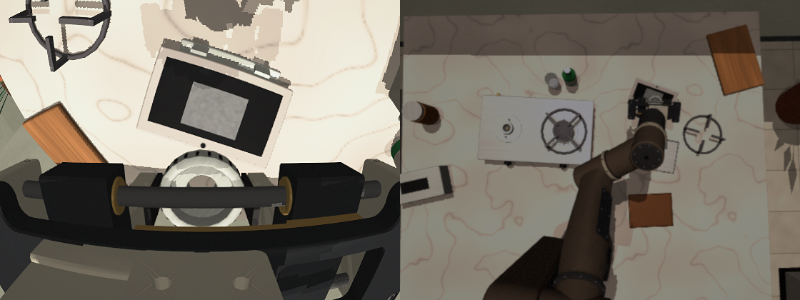

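The wrist view shows the crown square in the fingers at (202,190) with the lens just beyond it at (203,146); the top view shows everything else in place. The crown is about 2° off square, centred to about 2 mm, with its underside about 15 cm from the lens. I'll let it settle and hand in.

```bash
echo '[[[-0.001,0,-0.001],0,0.05],[[-0.001,0,-0.001],0,0.05],[[-0.001,0,-0.001],0,0.05],[[-0.001,0,-0.001],0,0.05],[[-0.001,0,-0.001],0,0.05],[[-0.001,0,-0.001],0,0.05],[[-0.001,0,-0.001],0,0.05],[[-0.001,0,-0.001],0,0.05]]' | python3 -m pendant
python3 - <<'E'
from h import *
L=np.array([.7164,-.3311,.0875]);d=np.array([-.5355,.2056,.8192])
o=status.get_obs();R=Ro.from_euler('xyz',o['orientation'],degrees=True).as_matrix()
c=o['tool_pos']+R@[0.,0,.0375]; print('dist',(c-L)@d,'off',np.linalg.norm(c-L-((c-L)@d)*d),abs(o['qvel']).max())
print(job.close_job())
E
```

```text
clock: 26.8
tool_pos: [0.6153, -0.2918, 0.2404]
orientation: [-167.5, 31.9, -179.8]
force: [0.2, 0.0, -2.0]
opening: 0.057
gripper_force: 30.0
dist 0.1500455990392151 off 0.0018201068536618024 0.08968128913181989
the job is handed in; nothing more can be done
None
```

The job is handed in at 26.8 s, with the cap flat and right way up in the steel tray and the crown held still with its underside to the lens, by my measurements 150 mm away, about 2 mm off centre and about 2° off square; getting the 35° tilt meant pushing the arm to its reach limit, where joint 3 sat on its range stop (one reading 71.712° against 71.71°) and the force at the tool briefly passed 90 N.

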